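# Fetch the hemmed-in coupon rack to the work mat

## Task

Bring the black slotted rack out to the middle of the cork work mat, its length along the mat's length: first park the tweezers that lie on it and the pot and the rubber block that hem it in on the steel plate, leaving the rack where it stands until all three are there. Only when the rack is on the mat, put the pot back on its round pad and the rubber block back along its oblong pad, each centred, and lay the tweezers back flat along the middle of the rack's top. Keep the pot upright throughout, and leave the cork sanding block and the sharpener where they are.

Things in the scene. Friction and masses are not known exactly. Their poses are not given: they have to be found in the camera images.
- coupon_rack: Black slotted rack, 46 x 110 mm, 20 high, 140 g. Origin: centre of underside; y along its length, z up. Foot (lowest 8 mm) 46 wide, teeth above 40 wide. Starts 3 mm above the table in a fixed grey dock: guides 16 high, 5 thick, 2 mm clear of its long sides, cover their ends; the middle 52 mm of each is open for a grip across the width, but pot (9 mm away) and block (6 mm) stand there. The dock stays empty in the end.
- tweezers: Metal tweezers lying flat, 120 mm long, 16 mm wide and 8 mm thick, 18 g; solid to the touch, to be gripped across the 16 mm. Origin: centre of the underside; y along the length, z up. At the start they lie lengthwise on the middle of the rack's top, their underside 23 mm above the table; there the taller pot stands 24 mm beside them, so fingers have more room once the pot is cleared.
- parts_pot: White round pot with a green screw lid, 45 mm diameter, 43 mm high, 40 g, upright; grip the white body (the lowest 30 mm). Origin: centre of its underside, z up. It starts on its round pad, on either side of the rack.
- rubber_block: Tan rubber block with a blue sleeve, 25 x 52 mm, 18 mm high, 30 g. Origin: centre of its underside; x across its 25 mm width, y along its 52 mm length, z up. It starts on its oblong pad with one end towards the rack; grip it across the 25 mm.
- round_pad: Round dark rubber pad of 52 mm diameter, 3 mm thick, fixed beside the dock: the pot's place. Origin: centre of its underside (its top is 3 mm above it); its x runs along the rack's length as the rack stands at the start, its y points across the rack.
- oblong_pad: Oblong dark rubber pad, 30 x 56 mm, 3 mm thick, fixed beside the dock opposite the round one: the rubber block's place. Origin: centre of its underside (top 3 mm above it); x across, y along its 56 mm length, which points at the dock.
- side_plate: Bare dark steel plate, 100 x 210 mm, 3 mm thick, flat without a rim, fixed on the table: the side area for parking. Origin: centre of its underside (top 3 mm above it); x along its 100 mm, y along its 210 mm. When it lies at the far left, the carry handle of the black case (24 mm high) comes close to its far long edge.
- work_mat: Cork mat, 70 x 135 mm, 3 mm thick, flat, fixed on the table: the rack's destination. Origin: centre of its underside (top 3 mm above it); x along its 70 mm, y along its 135 mm length.
- sanding_block: Bystander: brown cork block wrapped in abrasive paper, 48 x 85 x 25 mm, between the two cases. Origin: centre of its underside.
- sharpener: Bystander: small metal pencil sharpener, 15 x 25 x 14 mm, on the table at the right. Origin: centre of its underside.

How it is judged:
By the outcome, as a careful person would: the job done as asked, in the order asked, and still so for the second after the job is handed in, with the robot touching nothing.
It also fails if it takes over 144 s, if anything falls off the work surface, if the arm or the gripper's body presses on something with over 40 N, if the wrist force passes 120 N, or if a joint passes its speed limit or range.

## Robot

A 6-joint arm with a two-finger parallel gripper is mounted at the origin on a cart in front of the work surface, level with it; the furniture and walls round the work are solid. World frame = base frame: x ahead of the robot, y to its left, z up, the work surface at z = 0. Lengths are in m, angles in rad, forces in N, time in s.
With the tool pointing down it reaches from about 0.375 to 0.75 m from the base axis. Payload 9 kg.
Tool frame: the origin (TCP) lies midway between the tips of the shut fingers; the grasp point (between the pads) lies 19 mm behind it; z points along the fingers, x is the direction in which the jaws open and shut, and the axes are right-handed (so a half turn about z gives the same grasp; the last joint's range is limited). The gripper opens to 85 mm and grips with 20 to 120 N. Pads are 22 mm wide; open, the fingers measure 114 mm over their backs; the gripper's body (76 mm by 85 mm) begins 54 mm behind the grasp point. The pads swing forward as they close: fully open they stand 13 mm farther back than shut.
Start: joints at [-1.538, 0.104, 0.097, 1.564, 0, 1.353], TCP at [0.149, -0.581, 0.231] pointing down, gripper open.
Joint ranges: [-2.99, 2.99], [-0.84, 1.86], [-1.1, 1.16], [-1.84, 2.11], [-1.51, 1.56], [-3.14, 3.14]. Speed limits (rad/s): [2.22, 2.22, 2.57, 3.14, 3.14, 3.14].

## Interface

Orientations are given as [roll, pitch, yaw] about the fixed x, y, z axes, in that order (R = Rz(yaw) Ry(pitch) Rx(roll)).
In Python, from rig import * gives the robot as it stands. The module is installed in compiled form; this text tells all that it offers. Calls block until the motion is done:
- move_ptp(position, orientation): joint-space move of the TCP to a pose.
- move_straight(position, rotation=None, rate=0.15): straight line of the TCP; rotation=None keeps the orientation; rate is the mean speed in m/s.
- move_joints(angles): joint-space move.
- ungrasp() and grab(grip_force=None): open the fingers fully, or close them until they stop; grip_force is the grip in N (None keeps the last).
- wait(seconds).
- inverse_kinematics(position, orientation): joint angles nearest the present ones, or None.
- get_obs(): the state.
- capture(name): name is "scene" or "top" or "wrist"; returns the picture (384x512x3 uint8, blue, green, red); there is no depth.
- get_calibration(name): a dict with "intrinsics" (3x3 intrinsics, pixels), "dist_coeffs" ([k1, k2, p1, p2, k3] as OpenCV has them; the pictures are not rectified), "R" (3x3) and "t" (3): a world point X has camera coordinates R X + t; the wrist camera has in their place "T_tool_cam" (4x4, takes a point from camera to tool coordinates, whose origin is the TCP and whose axes are the tool frame's). Camera axes: x right, y down, z forward; pixel columns grow to the right and rows downward; lengths in m; the calibration is good to about 2 mm. A picture is of the moment at which its call begins: read the wrist's pose just before it. get_calibration takes no time and is no camera call.
A pose or a line that the arm cannot do raises IKError and nothing moves.
- hand_in(): hands the job in, once; it reports no verdict.
Trained networks look in the newest picture that a camera, given by its name, has taken for a name from the list of things; names that differ only in an ending like _2 or _b are one class to them, and where a whole thing is asked for, a point or a joint stands for the part that bears it (a point fixed in the world has none). Each returns a list of dicts, best first, with "conf" (0 to 1); they miss things now and then, are a little off and sometimes report something else, mostly with a low value. They report only what shows in the picture. A call takes as long as a camera call.
- trace(camera, label): "pixels" (384x512 bool, what is visible of it) and "position" ([column, row] in pixels, amid what is visible of it).
The state is a dict: "time_s": time; "joint_pos": joint angles; "joint_velocities": joint speeds; "joint_efforts": joint torques, N m; "tcp_pos": TCP position; "tool_rot": TCP orientation; "wrist_force": force on the tool from outside, world axes, zero at the start; "wrist_torque": the same for the moment, N m; "grip_width": finger opening in m.
Only numpy, scipy, OpenCV 4.12 (cv2) and the standard library are available. Lean on these libraries where they do the work, as an engineer would, in place of code of your own. Each camera call takes 0.05 s, during which the arm holds its last target. There are 200 camera calls.

## Working session

There is one attempt and no reset: what is moved stays moved. The work goes in short steps, each a Python script; the robot and the scene stay as the last script left them, time stands still between calls to the robot, and variables do not carry over. Pictures are saved under pics/ and viewed, about 12 in all and at most 16, crops included, and the job is handed in when it is done.

```bash
mkdir -p pics; ls; python3 - <<'E'
from rig import *
import cv2,numpy as np
o=get_obs();print(o)
for c in("scene","top","wrist"):
    cv2.imwrite(f"pics/{c}0.png",capture(c)); k=get_calibration(c);print(c,{a:np.round(b,4).tolist() for a,b in k.items()})
E
```

```text
pics
{'time_s': 0.0, 'joint_pos': array([-1.53770848e+00,  1.04685525e-01,  9.64846318e-02,  1.56387617e+00,
        1.27656085e-05,  1.35312660e+00]), 'joint_velocities': array([ 0.00179269, -0.00053814, -0.00064936,  0.00093807, -0.00098435,
       -0.00057913]), 'joint_efforts': array([-3.49774527e-03, -5.56926906e+01,  5.03648400e+01,  1.70491211e-02,
       -4.47833381e-04,  1.25917819e-05]), 'tcp_pos': array([ 0.14890276, -0.5809049 ,  0.23053883]), 'tool_rot': array([-3.14130361e+00,  1.24775627e-03, -1.32003858e+00]), 'wrist_force': array([-0.24720884, -0.57532064,  0.60190504]), 'wrist_torque': array([ 0.02153704, -0.05624067,  0.02513573]), 'grip_width': 0.08503423924518784}
scene {'intrinsics': [[458.3491, 0.0, 252.8724], [0.0, 458.3491, 190.6453], [0.0, 0.0, 1.0]], 'dist_coeffs': [-0.0904, 0.0, 0.0, 0.0, 0.0], 'R': [[0.8696, -0.4933, 0.0192], [-0.2045, -0.3955, -0.8954], [0.4493, 0.7748, -0.4448]], 't': [-0.5508, 0.1239, 1.3265]}
top {'intrinsics': [[466.0264, 0.0, 248.8372], [0.0, 466.0264, 192.7407], [0.0, 0.0, 1.0]], 'dist_coeffs': [0.0573, 0.0, 0.0, 0.0, 0.0], 'R': [[-0.0114, -0.9999, 0.0129], [-0.9882, 0.0093, -0.153], [0.1529, -0.0145, -0.9881]], 't': [-0.1371, 0.5423, 1.2121]}
wrist {'intrinsics': [[298.7563, 0.0, 255.2669], [0.0, 298.7563, 187.9662], [0.0, 0.0, 1.0]], 'dist_coeffs': [-0.0749, 0.0, 0.0, 0.0, 0.0], 'T_tool_cam': [[1.0, -0.0003, -0.0003, -0.0003], [0.0004, 0.9477, 0.3192, -0.0821], [0.0002, -0.3192, 0.9477, -0.1432], [0.0, 0.0, 0.0, 1.0]]}
```

View pics/top0.png

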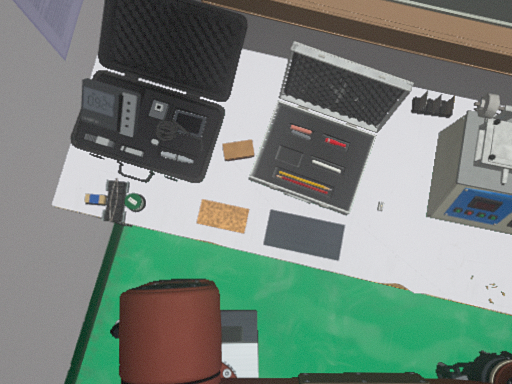

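View pics/scene0.png

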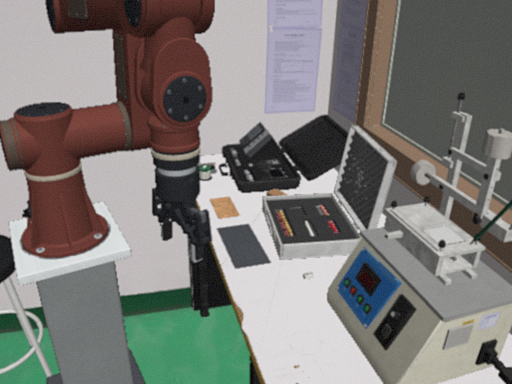

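The top view shows the rack at (116,200) with the tweezers on it, the block at (95,199), the pot at (134,201), the mat at (223,216) and the plate at (303,234). The case handle is at (135,170).

```bash
cat > h.py <<'E'
from rig import *
import cv2, numpy as np
from scipy.spatial.transform import Rotation as Ro
def cam(name, obs=None):
    k=get_calibration(name)
    if name!="wrist": return k,k["R"],np.array(k["t"])
    T=np.eye(4);T[:3,:3]=Ro.from_euler("xyz",obs["tool_rot"]).as_matrix();T[:3,3]=obs["tcp_pos"]
    W=np.linalg.inv(T@k["T_tool_cam"]); return k,W[:3,:3],W[:3,3]
def toplane(px,z,C):
    k,R,t=C; R=np.array(R)
    u=cv2.undistortPoints(np.array(px,float).reshape(-1,1,2),np.array(k["intrinsics"]),np.array(k["dist_coeffs"]))[:,0]
    d=np.c_[u,np.ones(len(u))]@R; c=-R.T@t
    return (c+d*((z-c[2])/d[:,2])[:,None])[:,:2]
def topix(P,C):
    k,R,t=C
    return cv2.projectPoints(np.array(P,float).reshape(-1,1,3),cv2.Rodrigues(np.array(R))[0],np.array(t),np.array(k["intrinsics"]),np.array(k["dist_coeffs"]))[0][:,0]
def snap(name,fn=None):
    o=get_obs(); im=capture(name)
    if fn: cv2.imwrite("pics/"+fn,im)
    return cam(name,o),im
def find(name,label,z,C):
    """centre, long-axis yaw, (long,short) of visible mask projected on plane z"""
    r=trace(name,label)
    if not r: return None
    m=r[0]["pixels"].astype(np.uint8)
    n,l,s,_=cv2.connectedComponentsWithStats(m); 
    if n<2: return None
    m=(l==1+s[1:,4].argmax()).astype(np.uint8)
    cs=max(cv2.findContours(m,0,cv2.CHAIN_APPROX_NONE)[0],key=len)[:,0]
    P=toplane(cs,z,C)
    (c,(w,h),a)=cv2.minAreaRect((P*1000).astype(np.float32))
    yaw=np.deg2rad(a if w>h else a+90); yaw=(yaw+np.pi/2)%np.pi-np.pi/2
    return dict(conf=round(r[0]["conf"],2),c=np.round(np.array(c)/1000,4),yaw=round(yaw,3),size=np.round([max(w,h),min(w,h)],1),n=int(m.sum()))
H=dict(coupon_rack=.023,tweezers=.031,parts_pot=.046,rubber_block=.021,round_pad=.003,oblong_pad=.003,side_plate=.003,work_mat=.003,sanding_block=.025,sharpener=.014)
E
python3 - <<'E'
from h import *
C,im=snap("top")
for l,z in H.items(): print(l,find("top",l,z,C))
E
```

```text
coupon_rack {'conf': 0.88, 'c': array([0.5274, 0.2172]), 'yaw': np.float64(-0.073), 'size': array([108.5,  48. ]), 'n': 680}
tweezers None
parts_pot {'conf': 0.54, 'c': array([0.5211, 0.1631]), 'yaw': np.float64(1.561), 'size': array([48.1, 43. ]), 'n': 254}
rubber_block {'conf': 0.68, 'c': array([0.5328, 0.2745]), 'yaw': np.float64(1.459), 'size': array([58.1, 26.5]), 'n': 205}
round_pad {'conf': 0.4, 'c': array([0.502 , 0.1697]), 'yaw': np.float64(-1.571), 'size': array([0., 0.]), 'n': 1}
oblong_pad None
side_plate {'conf': 0.75, 'c': array([ 0.4306, -0.2927]), 'yaw': np.float64(1.354), 'size': array([211.8,  98.5]), 'n': 2727}
work_mat {'conf': 0.95, 'c': array([ 0.4833, -0.07  ]), 'yaw': np.float64(1.362), 'size': array([132.5,  69.3]), 'n': 1169}
sanding_block {'conf': 0.63, 'c': array([ 0.6637, -0.114 ]), 'yaw': np.float64(-1.413), 'size': array([83.9, 52.3]), 'n': 550}
sharpener None
```

```bash
python3 - <<'E'
from h import *
for n,p in dict(rack=(.527,.217),mat=(.483,-.07),plate=(.431,-.293)).items():
    for y in (-.073,1.497,-1.644,3.07,1.354,-1.787,-.217,2.92):
        q=inverse_kinematics([*p,.15],[np.pi,0,y]); print(n,y,None if q is None else np.round(q,2))
move_ptp([.527,.217,.14],[np.pi,0,-1.644])
C,im=snap("wrist","w1.png")
for l,z in H.items(): print(l,find("wrist",l,z,C))
print(get_obs()["time_s"])
E
```

```text
rack -0.073 [ 0.16  0.01 -0.15  1.41  0.    1.8 ]
rack 1.497 [ 0.16  0.01 -0.15  1.41  0.    0.23]
rack -1.644 [ 0.16  0.01 -0.15  1.41  0.   -2.91]
rack 3.07 [ 0.16  0.01 -0.15  1.41  0.   -1.34]
rack 1.354 [ 0.16  0.01 -0.15  1.41  0.    0.38]
rack -1.787 [ 0.16  0.01 -0.15  1.41  0.   -2.76]
rack -0.217 [ 0.16  0.01 -0.15  1.41  0.    1.95]
rack 2.92 [ 0.16  0.01 -0.15  1.41  0.   -1.19]
mat -0.073 [-0.41 -0.24 -0.38  1.43  0.    1.23]
mat 1.497 [-0.41 -0.24 -0.38  1.43  0.   -0.34]
mat -1.644 [-0.41 -0.24 -0.38  1.43  0.    2.8 ]
mat 3.07 [-0.41 -0.24 -0.38  1.43  0.   -1.91]
mat 1.354 [-0.41 -0.24 -0.38  1.43  0.   -0.2 ]
mat -1.787 [-0.41 -0.24 -0.38  1.43  0.    2.95]
mat -0.217 [-0.41 -0.24 -0.38  1.43  0.    1.38]
mat 2.92 [-0.41 -0.24 -0.38  1.43  0.   -1.76]
plate -0.073 [-0.85 -0.14 -0.29  1.42  0.    0.8 ]
plate 1.497 [-0.85 -0.14 -0.29  1.42  0.   -0.77]
plate -1.644 [-0.85 -0.14 -0.29  1.42  0.    2.37]
plate 3.07 [-0.85 -0.14 -0.29  1.42  0.   -2.35]
plate 1.354 [-0.85 -0.14 -0.29  1.42  0.   -0.63]
plate -1.787 [-0.85 -0.14 -0.29  1.42  0.    2.51]
plate -0.217 [-0.8
[... 290 characters left out ...]
size': array([21.5,  8.4]), 'n': 87}
parts_pot {'conf': 0.62, 'c': array([0.5283, 0.173 ]), 'yaw': np.float64(0.737), 'size': array([50.2, 42.8]), 'n': 2340}
rubber_block {'conf': 0.9, 'c': array([0.5377, 0.2773]), 'yaw': np.float64(1.493), 'size': array([53.9, 26.8]), 'n': 1626}
round_pad {'conf': 0.56, 'c': array([0.5357, 0.1753]), 'yaw': np.float64(-1.136), 'size': array([49.3, 25.8]), 'n': 348}
oblong_pad {'conf': 0.69, 'c': array([0.5487, 0.2771]), 'yaw': np.float64(1.435), 'size': array([53.3,  4.6]), 'n': 159}
side_plate None
work_mat {'conf': 0.69, 'c': array([ 0.494, -0.034]), 'yaw': np.float64(-0.223), 'size': array([70.7, 69.5]), 'n': 2869}
sanding_block None
sharpener None
4.7917
```

View pics/w1.png

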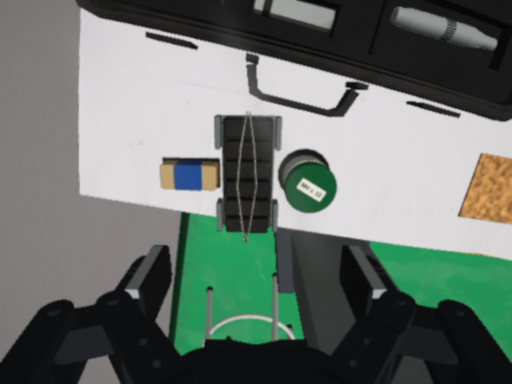

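The near view shows the rack with tweezers at (248,175), the block at (190,175), and the pot's lid centre at (311,188) leaning off its pad. The case handle runs from (255,95) to (355,90), close above the pot. I'll take a half-turn view to cancel wrist-camera bias.

```bash
python3 - <<'E'
from h import *
move_ptp([.527,.217,.14],[np.pi,0,1.497])
wait(.3)
C,im=snap("wrist","w2.png")
for l,z in H.items(): print(l,find("wrist",l,z,C))
o=get_obs();print(o["time_s"],o["tcp_pos"],o["tool_rot"])
E
```

```text
coupon_rack {'conf': 0.7, 'c': array([0.5287, 0.2248]), 'yaw': np.float64(-0.091), 'size': array([110. ,  44.9]), 'n': 5478}
tweezers {'conf': 0.71, 'c': array([0.5659, 0.2263]), 'yaw': np.float64(-0.242), 'size': array([16.6,  2.9]), 'n': 36}
parts_pot {'conf': 0.77, 'c': array([0.5205, 0.1721]), 'yaw': np.float64(-0.16), 'size': array([49.7, 43.6]), 'n': 2340}
rubber_block {'conf': 0.73, 'c': array([0.5334, 0.2779]), 'yaw': np.float64(1.46), 'size': array([53.7, 28.1]), 'n': 1607}
round_pad {'conf': 0.82, 'c': array([0.5152, 0.1764]), 'yaw': np.float64(0.995), 'size': array([52.2, 27.9]), 'n': 429}
oblong_pad {'conf': 0.72, 'c': array([0.5233, 0.2795]), 'yaw': np.float64(-1.528), 'size': array([55.1, 11.8]), 'n': 234}
side_plate {'conf': 0.52, 'c': array([0.5852, 0.2251]), 'yaw': np.float64(-0.213), 'size': array([32.8,  4.3]), 'n': 82}
work_mat None
sanding_block None
sharpener None
8.2917 [0.52699055 0.21700484 0.14000212] [-3.14156753e+00 -4.17235361e-05  1.49697599e+00]
```

View pics/w2.png

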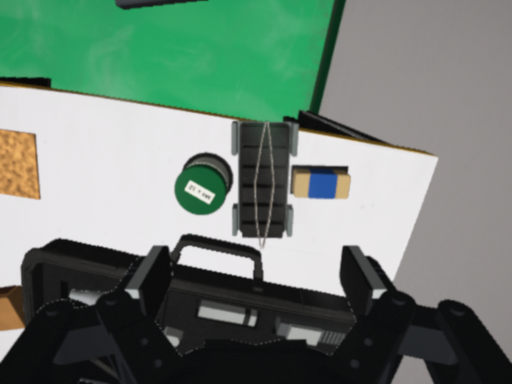

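```bash
python3 - <<'E'
from h import *
def C(y): return cam("wrist",dict(tcp_pos=np.array([.527,.217,.14]),tool_rot=np.array([np.pi,0,y])))
print(toplane([(311,188),(330,113),(290,104),(265,98)],.046,C(-1.644))[:1],toplane([(330,115),(290,105),(265,98)],.02,C(-1.644)))
print(toplane([(201,189)],.046,C(1.497)),toplane([(185,236),(220,240),(255,250)],.02,C(1.497)))
for f,c in(("w1",C(-1.644)),("w2",C(1.497))):
    im=cv2.imread(f"pics/{f}.png");h=cv2.cvtColor(im,cv2.COLOR_BGR2HSV)
    m=cv2.inRange(h,(50,120,30),(90,255,130)); 
    p=topix([[.5253,.170,.046]],c)[0].astype(int); w=np.zeros_like(m);cv2.circle(w,tuple(map(int,p)),45,255,-1);m&=w
    k=max(cv2.findContours(m,0,1)[0],key=cv2.contourArea); e=cv2.minEnclosingCircle(k);print(f,p,e,toplane([e[0]],.046,c))
E
```

```text
[[0.52591999 0.16981254]] [[0.58241835 0.14765845]
 [0.59315422 0.18199296]
 [0.6004533  0.20295608]]
[[0.52214232 0.17196249]] [[0.57814332 0.14387344]
 [0.58496296 0.17800615]
 [0.59873378 0.21174539]]
w1 [310 188] ((310.0225830078125, 186.51853942871094), 25.224119186401367) [[0.5272929  0.17061543]]
w2 [199 192] ((200.7056121826172, 188.60279846191406), 25.333045959472656) [[0.52177393 0.17176113]]
```

```bash
cat >> h.py <<'E'
def st(t=""):
    o=get_obs(); print(t,round(o["time_s"],1),np.round(o["tcp_pos"],4),"w",round(o["grip_width"]*1000,1),"F",np.round(o["wrist_force"],1))
def pick(x,y,z,yaw,f=40,up=.14):
    move_ptp([x,y,.11],[np.pi,0,yaw]); move_straight([x,y,z],rate=.1); st("down")
    grab(f); st("grab"); move_straight([x,y,up],rate=.15); st("up")
def place(x,y,z,yaw,up=.12):
    move_ptp([x,y,z+.06],[np.pi,0,yaw]); move_straight([x,y,z],rate=.06); wait(.2); st("set")
    ungrasp(); st("open"); move_straight([x,y,up],rate=.15)
E
python3 - <<'E'
from h import *
pick(.522,.1707,.006,.05,30)
move_ptp([.44,-.2,.21],[np.pi,0,-1.787]); wait(.2)
C,im=snap("wrist","w3.png")
for l in("side_plate","work_mat"): print(l,find("wrist",l,.003,C))
st()
E
```

```text
down 10.7 [0.5226 0.1708 0.0068] w 85.1 F [-0.   0.3  0.3]
grab 11.2 [0.5224 0.1707 0.0066] w 43.8 F [-0.1 -0.5  4.6]
up 12.2 [0.5214 0.1706 0.1388] w 43.7 F [-0.8 -0.9 -1.2]
side_plate {'conf': 0.74, 'c': array([ 0.433 , -0.2914]), 'yaw': np.float64(1.346), 'size': array([210.7, 100.4]), 'n': 14215}
work_mat {'conf': 0.85, 'c': array([ 0.4858, -0.0681]), 'yaw': np.float64(1.342), 'size': array([135.6,  71.7]), 'n': 6417}
 14.0 [ 0.4402 -0.1996  0.2099] w 44.3 F [-0.3  0.4 -0.4]
```

View pics/w3.png

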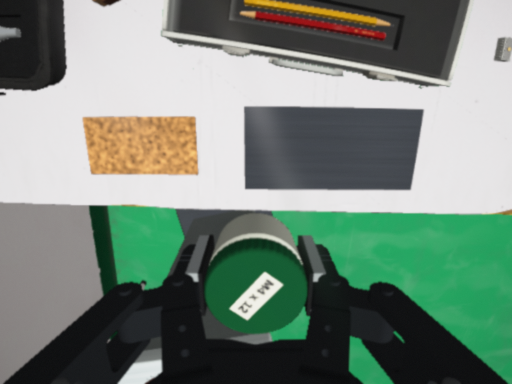

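The near view shows the plate at (333,148) and the mat at (141,145), both clear. The pot is held upright. Now parking the pot, tweezers and block.

```bash
cat >> h.py <<'E'
PL=np.array([.4313,-.2912]); PY=1.348
U=np.array([np.cos(PY),np.sin(PY)]); N=np.array([U[1],-U[0]])
def P(s,l): return PL+s*U+l*N
RK=np.array([.5303,.2243]); RY=-.092
E
python3 - <<'E'
from h import *
place(*P(.075,.012),.0078,PY-np.pi)
move_ptp([*RK,.12],[np.pi,0,RY+np.pi/2]); wait(.2)
C,im=snap("wrist","w4.png"); cv2.imwrite("pics/w4c.png",cv2.resize(im[60:300,120:400],None,fx=2,fy=2))
for l,z in H.items():
    if l in("coupon_rack","tweezers","rubber_block","round_pad"): print(l,find("wrist",l,z,C))
for a in (RY,): 
  r=np.array([np.cos(a),np.sin(a)])
  print(np.round(topix([[*(RK+s*r),.031] for s in(-.06,0,.06)],C)-[120,60],1)*2)
st()
E
```

```text
set 16.0 [ 0.4598 -0.2209  0.0082] w 44.2 F [ 0.7 -0.4 -1.1]
open 16.5 [ 0.4596 -0.2207  0.0078] w 85.2 F [-0.2  0.   0.1]
coupon_rack {'conf': 0.79, 'c': array([0.5289, 0.2247]), 'yaw': np.float64(-0.095), 'size': array([109.9,  43.8]), 'n': 6169}
tweezers {'conf': 0.78, 'c': array([0.5319, 0.2168]), 'yaw': np.float64(-0.102), 'size': array([5.3, 0.8]), 'n': 14}
rubber_block {'conf': 0.67, 'c': array([0.5336, 0.2777]), 'yaw': np.float64(1.419), 'size': array([54. , 27.4]), 'n': 1805}
round_pad {'conf': 0.71, 'c': array([0.5252, 0.1696]), 'yaw': np.float64(1.474), 'size': array([50.9, 49. ]), 'n': 2285}
[[270.6 116.6]
 [270.8 264.8]
 [271.  391.8]]
 19.9 [0.5303 0.2242 0.12  ] w 85.4 F [-0.4  0.4 -1. ]
```

View pics/w4c.png

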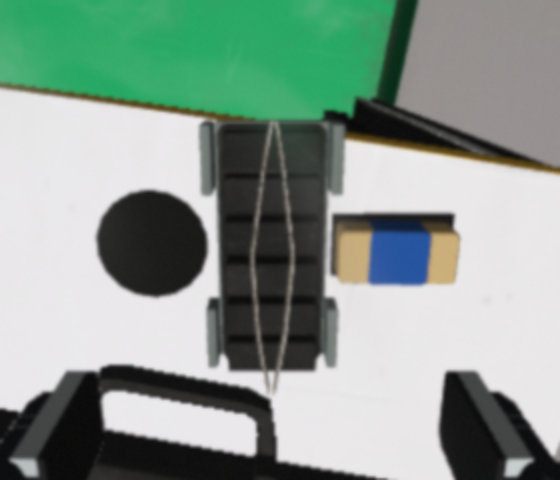

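```bash
python3 - <<'E'
from h import *
pick(*RK,.0255,RY+np.pi/2,30)
C,im=snap("wrist","w5.png")
E
```

```text
down 21.1 [0.5309 0.2244 0.0263] w 85.1 F [ 0.1 -0.9 -0.7]
grab 21.8 [0.5305 0.2243 0.0257] w 15.0 F [-0.4  0.5  1.9]
up 22.7 [0.5297 0.2242 0.1388] w 14.7 F [-0.1  0.8 -1.1]
```

View pics/w5.png

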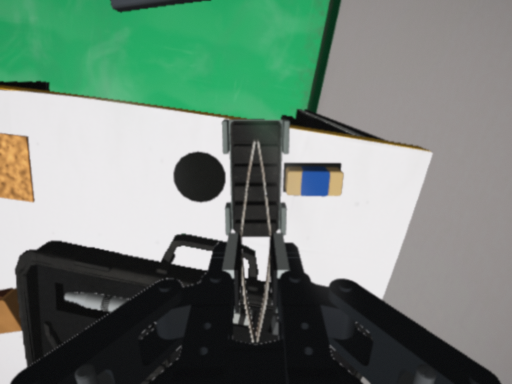

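```bash
python3 - <<'E'
from h import *
place(*P(0,-.036),.0062,PY-np.pi/2)
pick(.535,.2785,.005,RY,30)
place(*P(-.070,.008),.0062,PY-np.pi)
move_ptp([*(P(0,0)+[.01,0]),.2],[np.pi,0,PY-np.pi]); wait(.2)
C,im=snap("wrist","w6.png")
for l,z in dict(side_plate=.003,work_mat=.003,parts_pot=.046,tweezers=.011,rubber_block=.021).items(): print(l,find("wrist",l,z,C))
print(P(0,-.036),P(-.07,.008),P(.075,.012))
E
```

```text
set 26.0 [ 0.3964 -0.2834  0.0065] w 14.7 F [0.1 0.9 0.6]
open 26.7 [ 0.3962 -0.2832  0.0062] w 85.3 F [ 0.3 -0.9 -0.1]
down 30.9 [0.5356 0.2787 0.0059] w 85.6 F [ 0.3 -0.5  0.1]
grab 31.4 [0.5352 0.2786 0.0052] w 23.2 F [ 0.  -0.4  1.9]
up 32.5 [0.5344 0.2783 0.1388] w 23.1 F [ 0.2  0.1 -0.3]
set 36.2 [ 0.4238 -0.3614  0.0065] w 23.0 F [ 0.4 -0.5 -0.6]
open 36.8 [ 0.4237 -0.3612  0.0062] w 85.2 F [-0.4 -0.4 -0. ]
side_plate {'conf': 0.79, 'c': array([ 0.433 , -0.2907]), 'yaw': np.float64(1.351), 'size': array([210.6,  99.1]), 'n': 10687}
work_mat {'conf': 0.61, 'c': array([ 0.4868, -0.0686]), 'yaw': np.float64(1.349), 'size': array([136.7,  69.9]), 'n': 5909}
parts_pot {'conf': 0.62, 'c': array([ 0.4619, -0.2236]), 'yaw': np.float64(-0.271), 'size': array([47.9, 47.7]), 'n': 1687}
tweezers {'conf': 0.95, 'c': array([ 0.3977, -0.2854]), 'yaw': np.float64(1.347), 'size': array([121.,  19.]), 'n': 796}
rubber_block {'conf': 0.8, 'c': array([ 0.426 , -0.3596]), 'yaw': np.float64(-0.213), 'size': array([52.6, 26.3]), 'n': 1055}
[ 0.3961898  -0.28324552] [ 0.42363523 -0.3612375 ] [ 0.45957523 -0.22070524]
```

View pics/w6.png

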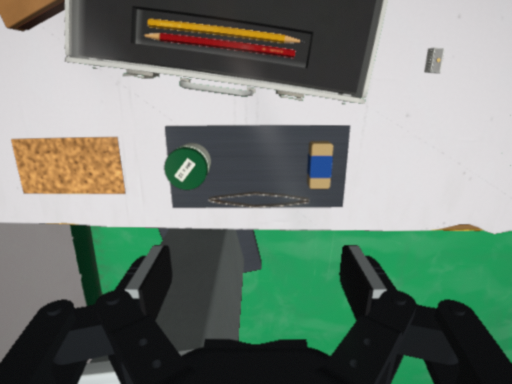

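All three are parked and separate: pot (187,165), tweezers (260,200), block (321,165). Next I'll measure the mat from two opposite views, then move the rack.

```bash
python3 - <<'E'
from h import *
r=[]
for y in(PY-np.pi,PY):
    move_ptp([.484,-.068,.16],[np.pi,0,y]); wait(.2)
    C,im=snap("wrist"); r.append(find("wrist","work_mat",.003,C)); print(r[-1])
pick(*RK,.003,RY+np.pi/2,70)
C,im=snap("wrist","w7.png"); print(find("wrist","coupon_rack",.14,C))
E
```

```text
{'conf': 0.75, 'c': array([ 0.4863, -0.0684]), 'yaw': np.float64(1.35), 'size': array([135.4,  69.8]), 'n': 8332}
{'conf': 0.73, 'c': array([ 0.4858, -0.0679]), 'yaw': np.float64(1.347), 'size': array([135.1,  68.3]), 'n': 8209}
down 45.2 [0.5309 0.2244 0.0038] w 85.5 F [-1.1 -0.3  0.2]
grab 45.7 [0.5309 0.2244 0.0039] w 43.6 F [-1.6  0.7  5.7]
up 46.8 [0.5297 0.2242 0.1387] w 43.2 F [ 0.5 -0.8 -1.4]
{'conf': 0.72, 'c': array([0.5359, 0.2239]), 'yaw': np.float64(-0.096), 'size': array([122.1,  47.8]), 'n': 16604}
```

View pics/w7.png

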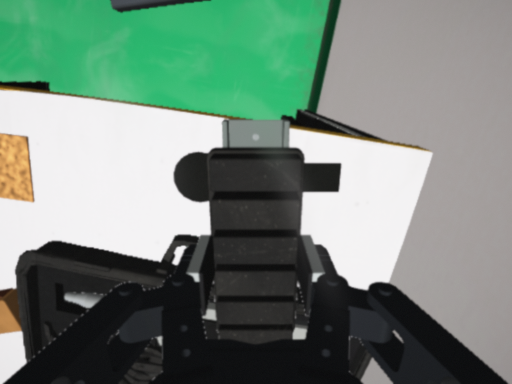

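```bash
cat >> h.py <<'E'
MT=np.array([.486,-.0682])
E
python3 - <<'E'
from h import *
place(*MT,.0045,PY-np.pi/2,up=.16)
for y in(PY-np.pi,PY):
    move_ptp([*MT,.16],[np.pi,0,y]); wait(.2)
    C,im=snap("wrist",f"w8{int(y)}.png")
    print(find("wrist","coupon_rack",.023,C),find("wrist","work_mat",.003,C))
st()
E
```

```text
set 49.4 [ 0.4862 -0.0683  0.0048] w 43.6 F [ 0.9 -0.1 -1.9]
open 49.9 [ 0.4861 -0.0682  0.0046] w 85.4 F [0.8 0.3 0.3]
{'conf': 0.74, 'c': array([ 0.4902, -0.0691]), 'yaw': np.float64(1.337), 'size': array([107.9,  47.2]), 'n': 4926} {'conf': 0.64, 'c': array([ 0.4865, -0.0681]), 'yaw': np.float64(1.348), 'size': array([135.9,  71.2]), 'n': 3568}
{'conf': 0.59, 'c': array([ 0.4824, -0.0669]), 'yaw': np.float64(1.366), 'size': array([108. ,  46.3]), 'n': 4892} {'conf': 0.73, 'c': array([ 0.4856, -0.0678]), 'yaw': np.float64(1.347), 'size': array([135.3,  68. ]), 'n': 3268}
 55.8 [ 0.486  -0.0682  0.16  ] w 85.9 F [ 0.1 -0.   0.6]
```

View pics/w81.png

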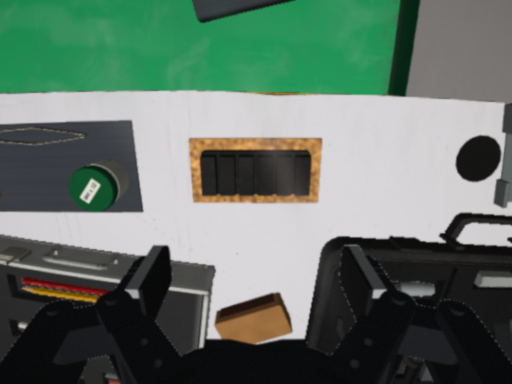

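The rack is centred on the mat at (255,172). Sanding block and parked parts are untouched. Now the pot goes back, then I'll measure the oblong pad.

```bash
python3 - <<'E'
from h import *
pick(*P(.075,.012),.0075,PY-np.pi,30)
place(.5253,.1698,.0082,RY+np.pi/2,up=.13)
move_ptp([.533,.24,.13],[np.pi,0,RY+np.pi/2]); wait(.2)
C,im=snap("wrist","w9.png")
for l in("oblong_pad","round_pad"): print(l,find("wrist",l,.003,C))
print(find("wrist","parts_pot",.046,C)); st()
move_ptp([.533,.24,.13],[np.pi,0,RY-np.pi/2]); wait(.2)
C,im=snap("wrist","w10.png")
for l in("oblong_pad","round_pad"): print(l,find("wrist",l,.003,C))
print(find("wrist","parts_pot",.046,C)); st()
a=cv2.imread("pics/w9.png")[80:280,100:400];b=im[80:280,150:450]
cv2.imwrite("pics/w9c.png",cv2.resize(np.vstack([a,b]),None,fx=1.45,fy=1.45))
E
```

```text
down 59.4 [ 0.46   -0.2211  0.0082] w 85.4 F [-1.   0.3  0.6]
grab 59.9 [ 0.4598 -0.2209  0.008 ] w 43.9 F [-0.6  0.6  3.8]
up 60.9 [ 0.4591 -0.2203  0.1388] w 43.8 F [-0.2  0.2 -0.3]
set 64.4 [0.5255 0.1698 0.0083] w 43.7 F [ 0.2  0.4 -0.1]
open 64.9 [0.5253 0.1698 0.0082] w 85.2 F [0.1 0.3 0.7]
oblong_pad {'conf': 0.63, 'c': array([0.5348, 0.279 ]), 'yaw': np.float64(1.479), 'size': array([55.2, 28.6]), 'n': 1703}
round_pad {'conf': 0.94, 'c': array([0.5173, 0.1767]), 'yaw': np.float64(0.839), 'size': array([51. , 29.3]), 'n': 477}
{'conf': 0.73, 'c': array([0.5226, 0.1748]), 'yaw': np.float64(-0.923), 'size': array([53.6, 42.6]), 'n': 2676}
 66.6 [0.5331 0.2394 0.1301] w 85.1 F [-0.6 -0.1 -0.8]
oblong_pad {'conf': 0.75, 'c': array([0.5363, 0.279 ]), 'yaw': np.float64(1.479), 'size': array([56.2, 29.7]), 'n': 1802}
round_pad {'conf': 0.62, 'c': array([0.5341, 0.1764]), 'yaw': np.float64(-0.934), 'size': array([51.4, 30.4]), 'n': 470}
{'conf': 0.56, 'c': array([0.531 , 0.1745]), 'yaw': np.float64(0.785), 'size': array([53.1, 44. ]), 'n': 2658}
 69.7 [0.533 0.24  0.13 ] w 85.5 F [ 0.1  0.4 -0.1]
```

View pics/w9c.png

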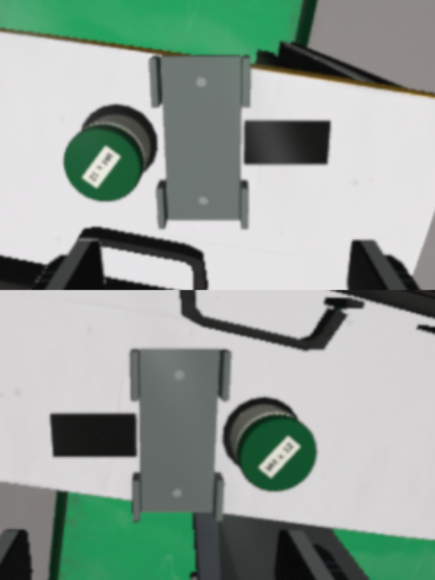

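```bash
python3 - <<'E'
from h import *
pick(*P(-.07,.008),.006,PY-np.pi,30)
place(.5355,.2787,.0066,RY,up=.13)
move_ptp([.533,.24,.13],[np.pi,0,RY+np.pi/2]); wait(.2)
C,im=snap("wrist","w11.png"); print(find("wrist","rubber_block",.021,C),find("wrist","oblong_pad",.003,C))
c=[.535,.279]; r=np.array([np.cos(RY),np.sin(RY)]);n=np.array([-r[1],r[0]])
cv2.imwrite("pics/w11c.png",cv2.resize(im[130:230,150:400],None,fx=3,fy=3))
for y in(PY-np.pi/2,PY+np.pi/2):
    move_ptp([*P(0,-.036),.13],[np.pi,0,y]); wait(.2)
    C,im=snap("wrist"); f=find("wrist","tweezers",.011,C); print(f)
    d=f["c"]-PL; print("s,l",d@U,d@N)
st()
E
```

```text
down 75.2 [ 0.424  -0.3617  0.0068] w 85.5 F [-0.1 -0.6 -0.5]
grab 75.8 [ 0.4238 -0.3614  0.0063] w 23.3 F [-0.7 -0.6  2.6]
up 76.8 [ 0.4233 -0.3608  0.1388] w 23.5 F [ 1.1  1.  -1.5]
set 80.5 [0.5357 0.2787 0.0068] w 22.9 F [-0.2  0.5 -0.9]
open 81.2 [0.5355 0.2787 0.0066] w 85.4 F [ 1.2  0.4 -0.1]
{'conf': 0.9, 'c': array([0.5328, 0.2786]), 'yaw': np.float64(1.477), 'size': array([52.1, 27.8]), 'n': 1716} {'conf': 0.51, 'c': array([0.5227, 0.2805]), 'yaw': np.float64(1.48), 'size': array([54.4,  5.7]), 'n': 244}
{'conf': 0.86, 'c': array([ 0.3929, -0.3165]), 'yaw': np.float64(1.352), 'size': array([17.7,  2.9]), 'n': 47}
s,l -0.03315944531903882 -0.03186065263194829
{'conf': 0.88, 'c': array([ 0.406 , -0.2701]), 'yaw': np.float64(1.341), 'size': array([9. , 1.9]), 'n': 24}
s,l 0.01498824992788569 -0.029336877204283934
 89.1 [ 0.3962 -0.2832  0.13  ] w 85.6 F [-0.2 -0.5 -0.2]
```

View pics/w11c.png

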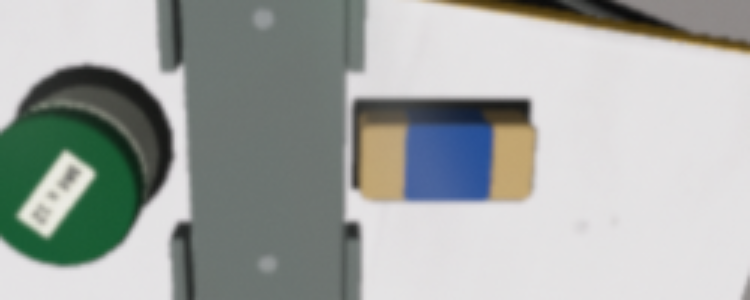

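The block sits on its pad and the pot on its own (crop: block at (447,155), pad edge evenly around). The tweezers traces here were only partial. In the earlier full view their centre was about 2 mm toward −s, so I'll grip there.

```bash
python3 - <<'E'
from h import *
pick(*P(-.002,-.036),.0062,PY-np.pi/2,30)
place(*MT,.0266,PY-np.pi/2,up=.16)
move_ptp([.47,-.10,.2],[np.pi,0,PY-np.pi]); wait(.2)
C,im=snap("wrist","w12.png"); cv2.imwrite("pics/w12c.png",cv2.resize(im[60:260,100:400],None,fx=2.5,fy=2.5))
for l,z in dict(tweezers=.031,coupon_rack=.023,work_mat=.003).items(): print(l,find("wrist",l,z,C))
st()
E
```

```text
down 93.0 [ 0.3961 -0.2856  0.0069] w 85.7 F [ 0.3 -0.   0.6]
grab 93.6 [ 0.3958 -0.2853  0.0064] w 14.6 F [-0.1  0.1  1.7]
up 94.7 [ 0.3954 -0.2847  0.1389] w 14.9 F [ 0.1 -0.4 -0.5]
set 97.0 [ 0.4861 -0.0682  0.0266] w 14.9 F [-0.7  0.1  0.1]
open 97.6 [ 0.486  -0.0682  0.0266] w 85.0 F [ 0.3  0.5 -0.3]
tweezers {'conf': 0.62, 'c': array([ 0.4775, -0.1091]), 'yaw': np.float64(1.348), 'size': array([26.8, 10.9]), 'n': 105}
coupon_rack {'conf': 0.66, 'c': array([ 0.4948, -0.0697]), 'yaw': np.float64(1.322), 'size': array([108. ,  34.1]), 'n': 2583}
work_mat {'conf': 0.94, 'c': array([ 0.4858, -0.0685]), 'yaw': np.float64(1.345), 'size': array([136.9,  70. ]), 'n': 2919}
 100.4 [ 0.47 -0.1   0.2 ] w 85.3 F [-0.2  0.3 -0.4]
```

View pics/w12c.png

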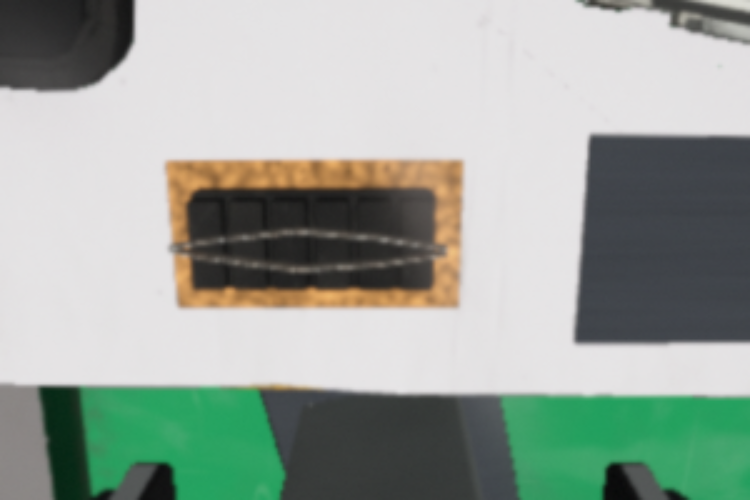

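The tweezers (centre (308,250)) lie lengthwise along the middle of the rack, which is centred on the mat. The small offsets match parallax. Handing in.

```bash
python3 - <<'E'
from h import *
hand_in(); st()
E
```

```text
the job is handed in; nothing more can be done
the job is handed in; nothing more can be done
```

The job is done and handed in at about 100 s of robot time, with the gripper open and clear of everything.

- **Order:** I parked the pot, then the tweezers, then the rubber block on the steel plate. Only then did I move the rack to the mat. Last, I put back the pot, the block and the tweezers.
- **Rack:** averaged over two opposite near views, its centre is within about 0.5 mm of the mat's centre and its length is in line with the mat's.
- **Block:** it is within about 1 mm of its pad's centre, by one view.
- **Pot:** it was upright on its pad in both views after release. Its centring comes from where I placed it; the network's pot outline includes the pot's side, so it gave no clean check.
- **Tweezers:** they lie flat along the middle of the rack, about 0.7 mm off lengthwise by eye from the last picture. The network found only part of them there, so it could not confirm this.
- **Other checks:** single-view rack readings differed by 4–9 mm from the true position because of viewing angle; the two opposite views averaged this out. The sanding block and the sharpener were never touched. The wrist force readings I printed stayed under 6 N.

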